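# Put the food probe through the port in the casserole lid

### The job

Take the food thermometer probe (the one with the straight barrel grip and flat dial top) out of the wooden tool stand, put its thin stem down through the round port in the middle of the casserole's lid, and leave it there upright with its collar resting on the port's rim.

Things in the scene. Friction and masses are not known exactly. Their poses are not given: they have to be found in the camera images.
- probe_grip (a point): Centre of the loose probe's grip, z up. Top down: straight black barrel grip, flat dial top, 28 mm diameter, 56 tall; steel collar 44 mm diameter, 6 thick; steel stem 8 mm diameter, 75 long. The point is half-way up the barrel, 34 mm above the collar's underside, 109 above the tip. Round, 0.11 kg. At first it hangs by its collar, upright, in one of the stand's holes.
- probe_tip (a point): Lower end of the probe's stem, on its axis, 109 mm below the centre of the grip.
- stand: Pale wooden stand, fixed, 90 mm (x) by 270 (y), 95 high; origin: centre of its underside. Three 17 mm holes in its top, 85 mm apart along its y, one central. They hold, in varying order, the probe, a honing steel (waisted black handle, 76 mm above the top) and a wooden muddler (ball head, 67 mm). Fingers closing along the stand's x stay clear of the neighbours.
- pot_port (a point): Centre of the mouth of the port in the casserole's lid, level with its rim, z up; 121 mm above the worktop. The port is a steel ring 48 mm outside, 26 inside, 14 high, mid-lid; empty for 109 mm below. The casserole, 160 mm diameter with two small loop handles, is fixed on the black hob. The smaller pan there has a closed lid with a knob, 104 mm high, and a long handle.

How it is judged:
By the outcome, as a careful person would: the job done as asked, in the order asked, and still so for the second after the job is handed in, with the robot touching nothing.
It also fails if it takes over 48 s, if anything falls off the work surface, if the arm or the gripper's body presses on something with over 40 N, if the wrist force passes 120 N, or if a joint passes its speed limit or range.

### The arm

A 6-joint arm with a two-finger parallel gripper is mounted at the origin on the work surface. World frame = base frame: x ahead of the robot, y to its left, z up, the work surface at z = 0. Lengths are in m, angles in rad, forces in N, time in s.
With the tool pointing down it reaches from about 0.35 to 0.975 m from the base axis. Payload 4.9 kg.
Tool frame: the origin (TCP) lies midway between the tips of the shut fingers; the grasp point (between the pads) lies ctrl.grip_depth behind it (ctrl.grip_depth is the distance from the TCP to the grasp point, in m); y points along the fingers, z is the direction in which the jaws open and shut, and the axes are right-handed (so a half turn about y gives the same grasp; the last joint's range is limited). The gripper opens to 85 mm and grips with 20 to 120 N. Pads are 22 mm wide; open, the fingers measure 114 mm over their backs; the gripper's body (76 mm by 85 mm) begins 54 mm behind the grasp point. The pads swing forward as they close: fully open they stand 13 mm farther back than shut.
Start: joints at [-1.223, 0.053, 1.613, -0, 1.476, -0.119], TCP at [0.281, -0.558, 0.231] pointing down, gripper open.
Joint ranges: [-3.01, 3.01], [-1.01, 2.22], [0.06, 2.58], [-1.02, 4.17], [0.09, 2.62], [-3.14, 3.14]. Speed limits (rad/s): [2.57, 2.57, 3.14, 3.14, 3.14, 3.14].

### API

Orientations are given as a rotation vector (axis times angle).
In Python, from station import ctrl gives the robot as it stands.
- The arm moves only by the tool jog_arm, never from a script. Its argument "moves" is a list of rows, each a list of 6 numbers: the shift along the tool's x, y, z in mm, then the turn, a rotation vector about the tool's x, y, z in rad. In form: [[x, y, z, wx, wy, wz], ...]. A call has 1 to 12 rows; each row shifts and turns the commanded pose from where the row before left it, along the tool's axes as they then stand; what a row does not reach is not made up. A row lasts 1/10 s, in which the tool goes at most 50 mm and 8.59 degrees, less where a joint would pass 70% of its speed; a pose out of reach is approached as far as the arm can. A call is refused whole if a number of a shift passes 50 or a number of a turn 0.15, either way. A call with a gripper value outside its range is refused whole. "grip" is the finger opening in mm, from 0 to 85.4, set as the call begins (left out, the last holds). The fingers move at their own pace and stop on an object; "grip_force" is the grip in N (left out, the last holds). Time passes only in rows, so rows that do not move let the fingers close. It gives the time, the measured TCP pose, the force and the opening at its end, in the units of the state.
- ctrl.get_obs(): the state, without advancing time (a new reading comes with each control period).
- ctrl.get_image(name): name is "scene" or "top"; returns the picture (384x512x3 uint8, red, green, blue); there is no depth.
- ctrl.camera_params(name): a dict with "fx", "fy", "cx", "cy" (pixels), "D" ([k1, k2, p1, p2, k3] as OpenCV has them; the pictures are not rectified), "pose" (4x4, takes a point from camera to world coordinates). Camera axes: x right, y up, looking along -z (the intrinsics and any distortion apply to the point x, -y, -z); pixel columns grow to the right and rows downward; lengths in m; the calibration is good to about 2 mm. A picture is of the moment at which its call begins. camera_params takes no time and is no camera call.
- ctrl.finish_job(): hands the job in, once; it reports no verdict.
The state is a dict: "t": time; "q": joint angles; "dq": joint speeds; "effort": joint torques, N m; "tool_pos": TCP position; "tool_rot": TCP orientation; "contact_force": force on the tool from outside, world axes, zero at the start; "wrist_torque": the same for the moment, N m; "opening": finger opening in m.
Only numpy, scipy, OpenCV 4.12 (cv2) and the standard library are available. Lean on these libraries where they do the work, as an engineer would, in place of code of your own. Each camera call takes 0.05 s, during which the arm holds its last target. There are 200 camera calls.

## Working session

There is one attempt and no reset: what is moved stays moved. The work goes in short steps, Python scripts to look and compute and a tool call to move; the robot and the scene stay as the last step left them, time stands still between calls to the robot, and variables do not carry over. Pictures are saved under pics/ and viewed, about 8 in all and at most 12, crops included, and the job is handed in when it is done.

Besides the shell and the picture viewer there is one more tool, called after "Emit:" as a command line: name --pt "numbers of a row" for each row, then --argument value for the rest. jog_arm: Moves the arm, as the interface text tells. Its arguments: {"type":"object","properties":{"moves":{"type":"array","items":{"type":"array","items":{"type":"number"}}},"grip":{"type":"number"},"grip_force":{"type":"number"}},"required":["moves"]}

```bash
mkdir -p pics; ls
python3 - <<'E'
from station import ctrl
import cv2,numpy as np
o=ctrl.get_obs();print({k:np.round(v,4) for k,v in o.items()},ctrl.grip_depth)
for n in("scene","top"):
    im=ctrl.get_image(n);cv2.imwrite(f"pics/{n}0.png",im[...,::-1])
    p=ctrl.camera_params(n);print(n,{k:np.round(v,4).tolist() for k,v in p.items()})
a=cv2.imread("pics/scene0.png");b=cv2.imread("pics/top0.png")
E
```

```text
pics
{'t': np.float64(0.0), 'q': array([-1.223 ,  0.0534,  1.6143, -0.    ,  1.476 , -0.119 ]), 'dq': array([-0.0025,  0.0007,  0.0003,  0.0003, -0.0026,  0.0003]), 'effort': array([ 1.30000e-03, -3.93685e+01, -3.70177e+01, -1.00000e-04,
        7.00000e-03,  0.00000e+00]), 'tool_pos': array([ 0.2811, -0.5575,  0.23  ]), 'tool_rot': array([-0.4666,  1.9637, -1.9596]), 'contact_force': array([-0.4592,  0.1544, -0.3397]), 'wrist_torque': array([-0.0463,  0.0326, -0.0029]), 'opening': np.float64(0.0856)} 0.0187
scene {'fx': 394.9938, 'fy': 394.9938, 'cx': 251.1705, 'cy': 188.4329, 'D': [0.0213, 0.0, 0.0, 0.0, 0.0], 'pose': [[0.1581, -0.7647, 0.6247, 1.0532], [0.9873, 0.1121, -0.1126, -0.1217], [0.0161, 0.6345, 0.7727, 0.7622], [0.0, 0.0, 0.0, 1.0]]}
top {'fx': 489.7616, 'fy': 489.7616, 'cx': 249.6632, 'cy': 171.7196, 'D': [-0.119, 0.0, 0.0, 0.0, 0.0], 'pose': [[-0.02, 0.9964, -0.082, 0.4306], [-0.9998, -0.0201, -0.0014, -0.0192], [-0.0031, 0.0819, 0.9966, 1.1356], [0.0, 0.0, 0.0, 1.0]]}
```

View pics/scene0.png

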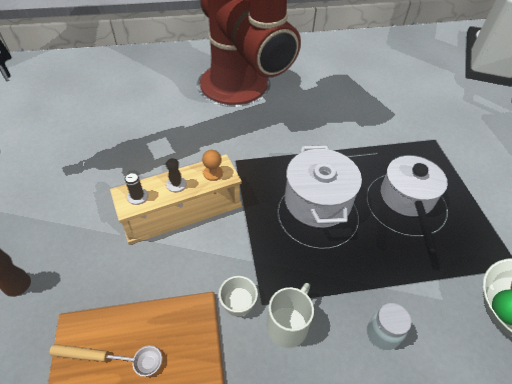

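View pics/top0.png

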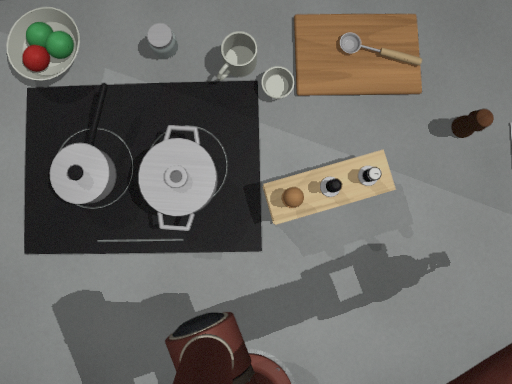

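The probe, with its flat dial, is at scene (135,187) and top (372,174). The waisted honing steel is in the middle hole and the ball-headed muddler is at the other end. The port is at scene (325,172) and top (176,177). I'll enlarge these areas next.

Run:
```python
import cv2,numpy as np
a=cv2.imread("pics/scene0.png");b=cv2.imread("pics/top0.png")
def c(im,x,y): return cv2.resize(im[y:y+48,x:x+64],None,fx=6,fy=6,interpolation=cv2.INTER_CUBIC)
cv2.imwrite("pics/crops.png",np.vstack([np.hstack([c(a,105,165),c(b,340,150)]),np.hstack([c(a,293,148),c(b,144,153)])]))
```

```text
(no output)
```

View pics/crops.png

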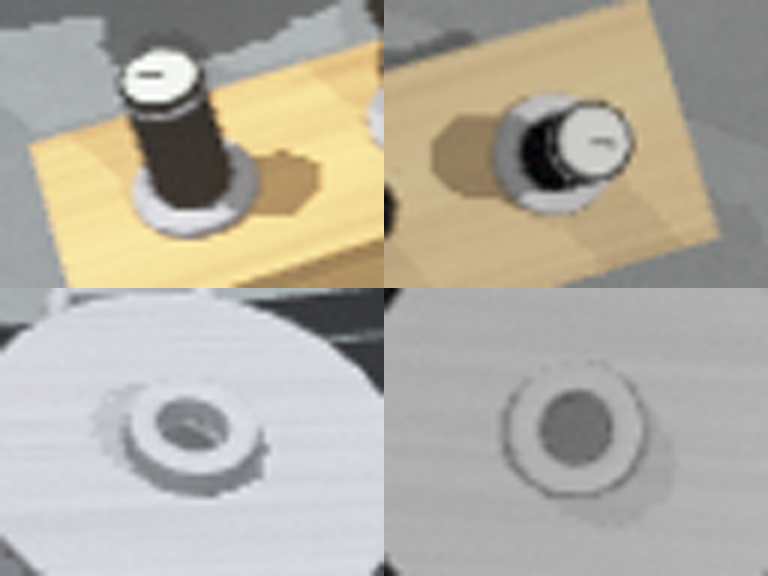

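```bash
cat > h.py <<'E'
from station import ctrl
import cv2,numpy as np
def ray(n,u,v):
    p=ctrl.camera_params(n);K=np.array([[p["fx"],0,p["cx"]],[0,p["fy"],p["cy"]],[0,0,1]])
    x,y=cv2.undistortPoints(np.array([[[u,v]]],float),K,np.array(p["D"]))[0,0]
    T=np.array(p["pose"]);return T[:3,3],T[:3,:3]@np.array([x,-y,-1])
def at(n,u,v,z):
    o,d=ray(n,u,v);return np.round((o+d*(z-o[2])/d[2])*1000,1)
def tri(r1,r2):
    (o,d),(p,e)=r1,r2
    s,t=np.linalg.lstsq(np.c_[d,-e],p-o,rcond=None)[0];return np.round(((o+s*d)+(p+t*e))*500,1),np.round(np.linalg.norm(o+s*d-p-t*e)*1000,1)
def proj(n,P):
    p=ctrl.camera_params(n);K=np.array([[p["fx"],0,p["cx"]],[0,p["fy"],p["cy"]],[0,0,1]])
    T=np.array(p["pose"]);q=T[:3,:3].T@(np.array(P)-T[:3,3]);q=q*[1,-1,-1]
    return cv2.projectPoints(q.reshape(1,1,3),np.zeros(3),np.zeros(3),K,np.array(p["D"]))[0].ravel()
E
python3 - <<'E'
from h import *
for l,s,t,z in[("dial",(131.4,177.2),(374.4,173.1),.157),("collar",(137.2,196.2),(368,175.3),.101),("port",(324.9,170.3),(175.6,175.9),.121)]:
    print(l,at("scene",*s,z),at("top",*t,z),tri(ray("scene",*s),ray("top",*t)))
A=at("top",383.5,149.5,.095);B=at("top",395.4,189,.095);C=at("top",263.5,184,.095);D=at("top",273,222.5,.095);print(A,B,C,D,np.linalg.norm(A-B),np.linalg.norm(A-C),np.linalg.norm(B-D))
for a,b in((C,A),(D,B),(B,A)): print(np.degrees(np.arctan2(*(b-a)[1::-1])))
from scipy.spatial.transform import Rotation as R
print(R.from_rotvec(ctrl.get_obs()["tool_rot"]).as_matrix().round(3))
E
```

```text
dial [ 500.1 -267.5  157. ] [ 503.2 -269.5  157. ] (array([ 503. , -267.7,  160.4]), np.float64(1.9))
collar [ 504.7 -267.3  101. ] [ 503.  -269.8  101. ] (array([ 503.1, -268.9,   99.3]), np.float64(2.5))
port [507.5 139.7 121. ] [508.4 136.7 121. ] (array([508.7, 137.8, 122.5]), np.float64(2.6))
[ 558.5 -307.5   95. ] [ 472.7 -329.8   95. ] [489.4 -46.6  95. ] [407.4 -64.9  95. ] 88.65060631490347 269.89557239791833 272.8298004251002
-75.16567335986278
-76.15221205674345
14.569212090580729
[[-0.893 -0.001  0.45 ]
 [-0.45   0.002 -0.893]
 [-0.    -1.    -0.002]]
```

Emit:
jog_arm --pt "0 0 0 0 -0.1356 0" --pt "0 0 0 0 -0.1356 0" --pt "0 0 0 0 -0.1356 0" --pt "0 0 0 0 -0.1356 0" --pt "0 0 0 0 -0.1356 0" --pt "0 0 0 0 -0.1356 0" --pt "0 0 0 0 -0.1356 0" --pt "0 0 0 0 -0.1356 0" --pt "0 0 0 0 -0.1356 0" --pt "0 0 0 0 -0.1356 0" --pt "0 0 0 0 0 0" --pt "0 0 0 0 0 0" --grip 85

```text
t: 1.3
tool_pos: [0.2812, -0.5579, 0.2308]
tool_rot: [-1.316, 1.024, -1.023]
contact_force: [-0.6, -0.6, 0.7]
opening: 0.0852
```

```bash
cat >> h.py <<'E'
from scipy.spatial.transform import Rotation as R
def go(x,y,z):
    o=ctrl.get_obs();M=R.from_rotvec(o["tool_rot"]).as_matrix()
    print("tool mm",np.round(M.T@(np.array([x,y,z])-o["tool_pos"]*1000),1),"z-ang",np.degrees(np.arctan2(M[1,2],M[0,2])).round(2),"tilt",M[:,1].round(4),"pos",o["tool_pos"].round(4),o["q"].round(3),"t",o["t"])
E
python3 -c "
from h import *
go(503,-268.5,230)"
```

```text
tool mm [-225.8    1.   286.3] z-ang 14.28 tilt [-2.e-04  8.e-04 -1.e+00] pos [ 0.2812 -0.5579  0.2308] [-1.223  0.053  1.613  0.     1.476 -1.472] t 1.3
```

Emit:
jog_arm --pt "-22.6 0 28.6 0 0 0" --pt "-22.6 0 28.6 0 0 0" --pt "-22.6 0 28.6 0 0 0" --pt "-22.6 0 28.6 0 0 0" --pt "-22.6 0 28.6 0 0 0" --pt "-22.6 0 28.6 0 0 0" --pt "-22.6 0 28.6 0 0 0" --pt "-22.6 0 28.6 0 0 0" --pt "-22.6 0 28.6 0 0 0" --pt "-22.6 0 28.6 0 0 0" --pt "0 0 0 0 0 0" --pt "0 0 0 0 0 0"

```text
t: 2.5
tool_pos: [0.5021, -0.2674, 0.2312]
tool_rot: [-1.318, 1.022, -1.021]
contact_force: [-0.0, -0.9, -0.1]
opening: 0.0851
```

```bash
python3 -c "
from h import *
go(503,-268.5,112)
for n,x,y in(('scene',75,120),('top',310,110)):
    im=ctrl.get_image(n);cv2.imwrite(f'pics/{n}1.png',im[...,::-1])
a,b=[cv2.imread(f'pics/{n}1.png')[y:y+128,x:x+128] for n,x,y in(('scene',75,110),('top',310,110))]
cv2.imwrite('pics/c1.png',cv2.resize(np.hstack([a,b]),None,fx=3,fy=3,interpolation=cv2.INTER_CUBIC))
"
```

```text
tool mm [  1.3 119.2   0.7] z-ang 14.45 tilt [-5.e-04 -2.e-04 -1.e+00] pos [ 0.5021 -0.2674  0.2312] [-0.62  -0.08   1.745 -0.     1.477 -0.872] t 2.5
```

View pics/c1.png

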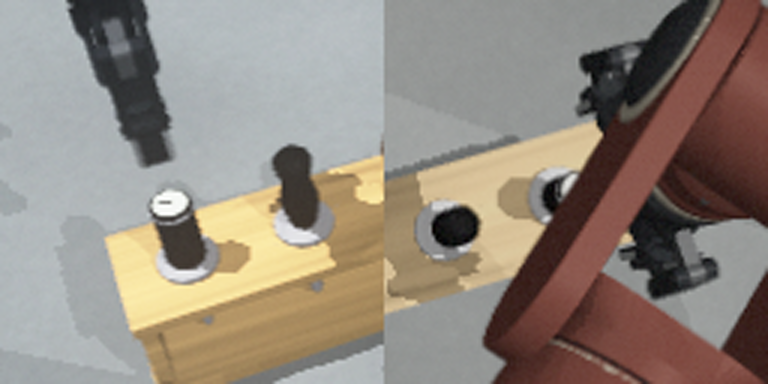

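```bash
python3 -c "
from h import *
o=ctrl.get_obs();M=R.from_rotvec(o['tool_rot']).as_matrix()
for s in(1,-1):
  P=o['tool_pos']+M@np.array([0,-.013,s*.0425]);print(P,[(proj(n,P)-b)*3 for n,b in(('scene',(75,110)),('top',(310-128,110)))])"
```

```text
[ 0.54259861 -0.25799372  0.24414256] [array([151.22242673, 156.89029968]), array([591.30963337, 114.77604553])]
[ 0.46024969 -0.27905681  0.24418634] [array([122.18849049,  66.23662696]), array([630.64728719, 247.62625301])]
```

The near fingertip shows at crop (155,163) and projects to (151,157), so the calibration agrees. The probe stands between the fingers, so I'll descend.

Emit:
jog_arm --pt "1.3 15 0.7 0 0 0" --pt "0 15 0 0 0 0" --pt "0 15 0 0 0 0" --pt "0 15 0 0 0 0" --pt "0 15 0 0 0 0" --pt "0 15 0 0 0 0" --pt "0 15 0 0 0 0" --pt "0 14 0 0 0 0" --pt "0 0 0 0 0 0" --pt "0 0 0 0 0 0"

```text
t: 3.6
tool_pos: [0.5029, -0.269, 0.112]
tool_rot: [-1.318, 1.022, -1.021]
contact_force: [0.2, 0.2, 0.6]
opening: 0.0849
```

```bash
python3 -c "
from h import *
go(503,-268.5,112)
im=ctrl.get_image('scene')[120:220,70:190,::-1]
cv2.imwrite('pics/c2.png',cv2.resize(im,None,fx=5,fy=5,interpolation=cv2.INTER_CUBIC))
"
```

```text
tool mm [-0.4  0.   0.2] z-ang 14.44 tilt [-3.e-04  2.e-04 -1.e+00] pos [ 0.5029 -0.269   0.112 ] [-0.622  0.027  1.845 -0.     1.269 -0.874] t 3.6
```

View pics/c2.png

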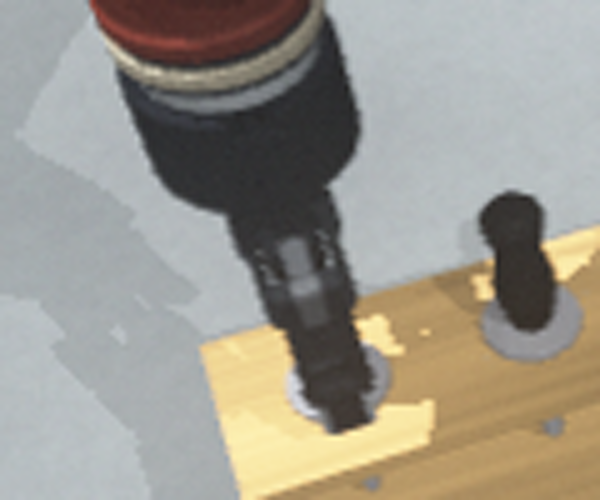

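The near finger, with its tip at crop (347,420), lines up with the collar centred near (337,385). The gripper is clear of the honing steel. Now I'll close.

Emit:
jog_arm --pt "0 0 0 0 0 0" --pt "0 0 0 0 0 0" --pt "0 0 0 0 0 0" --pt "0 0 0 0 0 0" --pt "0 0 0 0 0 0" --pt "0 0 0 0 0 0" --pt "0 0 0 0 0 0" --pt "0 0 0 0 0 0" --pt "0 0 0 0 0 0" --pt "0 0 0 0 0 0" --pt "0 0 0 0 0 0" --pt "0 0 0 0 0 0" --grip 10 --grip_force 50

```text
t: 4.85
tool_pos: [0.5032, -0.2693, 0.1129]
tool_rot: [-1.318, 1.021, -1.022]
contact_force: [-0.2, -0.2, 5.7]
opening: 0.0266
```

Emit:
jog_arm --pt "0 -10 0 0 0 0" --pt "0 -15 0 0 0 0" --pt "0 -15 0 0 0 0" --pt "0 -15 0 0 0 0" --pt "0 -15 0 0 0 0" --pt "0 -20 0 0 0 0" --pt "0 -20 0 0 0 0" --pt "0 -20 0 0 0 0" --pt "0 -20 0 0 0 0" --pt "0 -20 0 0 0 0" --pt "0 0 0 0 0 0" --pt "0 0 0 0 0 0"

```text
t: 6.05
tool_pos: [0.503, -0.2691, 0.2829]
tool_rot: [-1.318, 1.021, -1.023]
contact_force: [-0.4, -0.5, -1.8]
opening: 0.0272
```

```bash
python3 -c "
from h import *
go(508,138.2,283)
im=ctrl.get_image('scene')[60:220,60:220,::-1]
cv2.imwrite('pics/c3.png',cv2.resize(im,None,fx=3.7,fy=3.7,interpolation=cv2.INTER_CUBIC))
"
```

```text
tool mm [-3.932e+02 -3.000e-01  1.064e+02] z-ang 14.44 tilt [ 1.e-03 -7.e-04 -1.e+00] pos [ 0.503  -0.2691  0.2829] [-0.622 -0.103  1.681  0.     1.563 -0.874] t 6.05
```

View pics/c3.png

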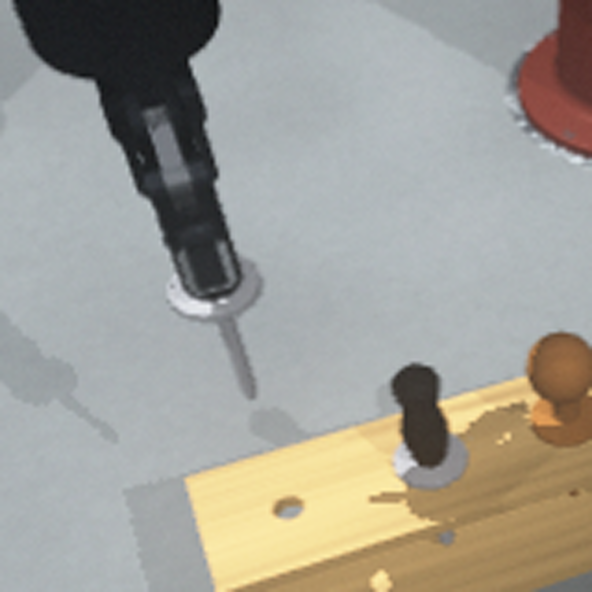

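The probe is held upright and clear of the stand, with its tip at crop (252,396) and the empty hole at (289,508). Now I'll carry it over to the port.

Emit:
jog_arm --pt "-20 0 5.4 0 0 0" --pt "-35 0 9.5 0 0 0" --pt "-40 0 10.8 0 0 0" --pt "-40 0 10.8 0 0 0" --pt "-40 0 10.8 0 0 0" --pt "-40 0 10.8 0 0 0" --pt "-40 0 10.8 0 0 0" --pt "-40 0 10.8 0 0 0" --pt "-40 0 10.8 0 0 0" --pt "-33.2 0 9.2 0 0 0" --pt "-25 0 6.7 0 0 0" --pt "0 0 0 0 0 0"

```text
t: 7.3
tool_pos: [0.5067, 0.1408, 0.2803]
tool_rot: [-1.321, 1.021, -1.016]
contact_force: [-0.3, -0.4, -1.0]
opening: 0.0269
```

Emit:
jog_arm --pt "0 0 0 0 0 0" --pt "0 0 0 0 0 0" --pt "0 0 0 0 0 0"

```text
t: 7.6
tool_pos: [0.5078, 0.1373, 0.2819]
tool_rot: [-1.318, 1.023, -1.023]
contact_force: [0.7, 0.0, -1.1]
opening: 0.0267
```

```bash
python3 -c "
from h import *
go(508,138.2,283)
a=ctrl.get_image('scene')[...,::-1];b=ctrl.get_image('top')[...,::-1]
cv2.imwrite('pics/s4.png',a);cv2.imwrite('pics/t4.png',b)
x=cv2.resize(a[85:205,270:370],None,fx=4.8,fy=4.8,interpolation=cv2.INTER_CUBIC)
y=cv2.resize(b[130:230,120:190],None,fx=3,fy=3,interpolation=cv2.INTER_CUBIC)
c=np.zeros((576,690,3),np.uint8);c[:,:480]=x;c[:300,480:]=y
cv2.imwrite('pics/c4.png',c)
o=ctrl.get_obs()['tool_pos'];
for d in(-.0929,-.0179): print((proj('scene',o+[0,0,d])-[270,85])*4.8)
"
```

```text
tool mm [-0.9 -1.1  0.4] z-ang 14.35 tilt [-6.e-04 -3.e-04 -1.e+00] pos [0.5078 0.1373 0.2819] [ 0.123 -0.211  1.778 -0.     1.575 -0.128] t 7.6
[284.23220238 303.83208461]
[316.27698891 169.15195584]
```

View pics/c4.png

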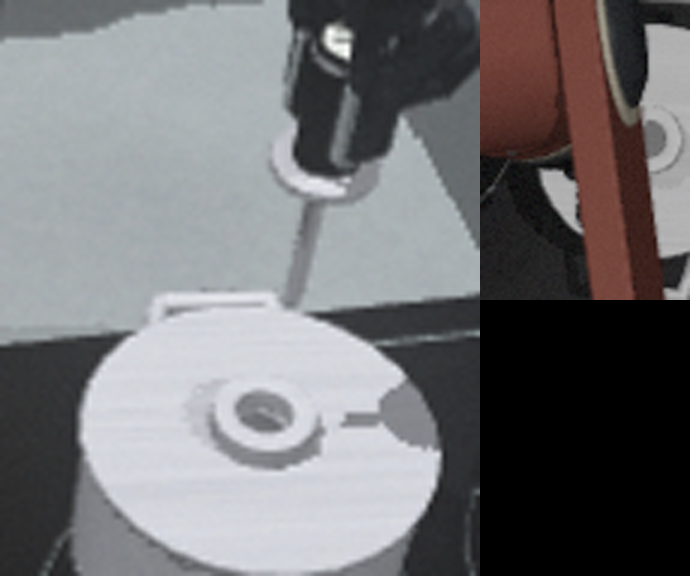

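```bash
python3 -c "
from h import *
f=lambda u,v,z:at('scene',270+(u+.5)/4.8-.5,85+(v+.5)/4.8-.5,z)
print('tip',f(292,304,.189),'collar top',f(324,161,.270),'port',f(264,411,.121))
print('top port',at('top',175.6,175.9,.121))
g=lambda u,v,z:at('scene',60+(u+.5)/3.7-.5,60+(v+.5)/3.7-.5,z)
print('earlier tip',g(252,397,.190),'hole',g(289,507,.095))
"
```

```text
tip [507.  140.3 189. ] collar top [508.7 138.5 270. ] port [507.2 139.1 121. ]
top port [508.4 136.7 121. ]
earlier tip [ 502.4 -267.3  190. ] hole [ 501.2 -267.5   95. ]
```

In the scene camera the tip is within about 1 mm of the port axis and the probe is vertical. Now I'll lower it.

Emit:
jog_arm --pt "1 12 0 0 0 0" --pt "0 12 0 0 0 0" --pt "0 12 0 0 0 0" --pt "0 12 0 0 0 0" --pt "0 12 0 0 0 0" --pt "0 12 0 0 0 0" --pt "0 12 0 0 0 0" --pt "0 8 0 0 0 0" --pt "0 0 0 0 0 0" --pt "0 0 0 0 0 0"

```text
t: 8.7
tool_pos: [0.5083, 0.1374, 0.1904]
tool_rot: [-1.318, 1.021, -1.022]
contact_force: [-0.3, -0.2, -1.6]
opening: 0.0268
```

```bash
python3 -c "
from h import *
go(508,138.2,150)
a=ctrl.get_image('scene')[...,::-1]
cv2.imwrite('pics/c5.png',cv2.resize(a[85:205,270:370],None,fx=4.8,fy=4.8,interpolation=cv2.INTER_CUBIC))
"
```

```text
tool mm [-0.9 40.4 -0. ] z-ang 14.44 tilt [ 2.e-04  0.e+00 -1.e+00] pos [0.5083 0.1374 0.1904] [ 0.123 -0.156  1.883  0.     1.415 -0.129] t 8.7
```

View pics/c5.png

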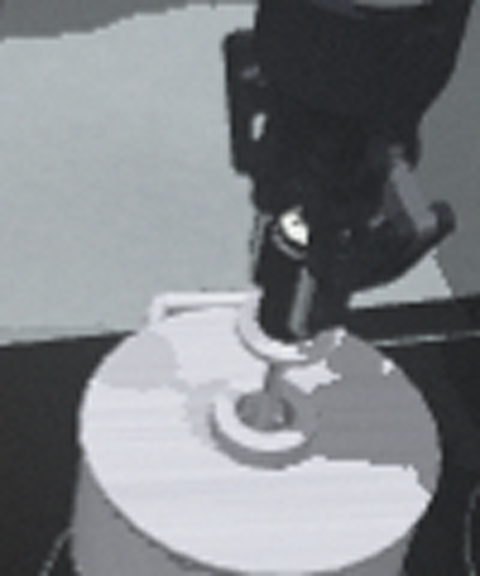

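The stem enters the port near its centre, at about crop (268,400), with no contact force. I'll continue down and take the last part slowly.

Emit:
jog_arm --pt "0 10 0 0 0 0" --pt "0 10 0 0 0 0" --pt "0 10 0 0 0 0" --pt "0 10 0 0 0 0" --pt "0 5 0 0 0 0" --pt "0 3 0 0 0 0" --pt "0 0 0 0 0 0" --pt "0 0 0 0 0 0"

```text
t: 9.55
tool_pos: [0.5084, 0.1373, 0.1427]
tool_rot: [-1.317, 1.021, -1.022]
contact_force: [0.4, -1.2, -1.1]
opening: 0.0272
```

Emit:
jog_arm --pt "0 1 0 0 0 0" --pt "0 1 0 0 0 0" --pt "0 0 0 0 0 0" --pt "0 0 0 0 0 0"

```text
t: 9.95
tool_pos: [0.5082, 0.1373, 0.1404]
tool_rot: [-1.318, 1.021, -1.022]
contact_force: [-0.1, 0.6, -1.3]
opening: 0.027
```

Emit:
jog_arm --pt "0 1 0 0 0 0" --pt "0 0 0 0 0 0" --pt "0 0 0 0 0 0"

```text
t: 10.25
tool_pos: [0.5081, 0.1373, 0.1393]
tool_rot: [-1.318, 1.022, -1.022]
contact_force: [0.0, 0.3, -1.3]
opening: 0.027
```

Emit:
jog_arm --pt "0 1 0 0 0 0" --pt "0 0 0 0 0 0" --pt "0 0 0 0 0 0"

```text
t: 10.55
tool_pos: [0.5083, 0.1373, 0.1388]
tool_rot: [-1.318, 1.021, -1.022]
contact_force: [-1.4, -0.5, 1.4]
opening: 0.0271
```

The force rises at TCP z 138.8 mm, where 138.9 was expected, so the collar is seated. I'll release and look.

Emit:
jog_arm --pt "0 0 0 0 0 0" --pt "0 0 0 0 0 0" --pt "0 0 0 0 0 0" --pt "0 0 0 0 0 0" --pt "0 0 0 0 0 0" --pt "0 0 0 0 0 0" --pt "0 0 0 0 0 0" --pt "0 0 0 0 0 0" --pt "0 0 0 0 0 0" --pt "0 0 0 0 0 0" --grip 85

```text
t: 11.55
tool_pos: [0.5081, 0.1373, 0.1383]
tool_rot: [-1.318, 1.022, -1.022]
contact_force: [0.7, 0.5, 0.8]
opening: 0.085
```

Emit:
jog_arm --pt "0 -5 0 0 0 0" --pt "0 -10 0 0 0 0" --pt "0 -15 0 0 0 0" --pt "0 -15 0 0 0 0" --pt "0 -20 0 0 0 0" --pt "0 -25 0 0 0 0" --pt "0 -25 0 0 0 0" --pt "0 -25 0 0 0 0" --pt "0 -20 0 0 0 0" --pt "0 0 0 0 0 0" --pt "0 0 0 0 0 0" --pt "0 0 0 0 0 0"

```text
t: 12.75
tool_pos: [0.5076, 0.1373, 0.297]
tool_rot: [-1.319, 1.023, -1.021]
contact_force: [-0.6, -0.3, -0.8]
opening: 0.085
```

```bash
python3 -c "
from h import *
go(508,138.2,300)
a=ctrl.get_image('scene')[...,::-1]
cv2.imwrite('pics/c6.png',cv2.resize(a[85:205,270:370],None,fx=4.8,fy=4.8,interpolation=cv2.INTER_CUBIC))
for P in((.508,.1382,.183),(.508,.1382,.127)): print((proj('scene',P)-[270,85])*4.8)
"
```

```text
tool mm [-0.8 -3.   0.7] z-ang 14.44 tilt [-2.e-03 -2.e-04 -1.e+00] pos [0.5076 0.1373 0.297 ] [ 0.123 -0.216  1.758  0.     1.602 -0.13 ] t 12.75
[283.56662811 314.1400591 ]
[262.69135234 401.67972359]
```

View pics/c6.png

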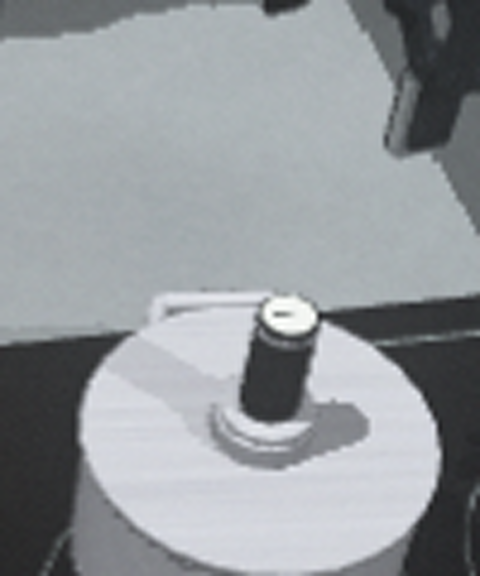

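The probe stands upright in the port. Its dial is at crop (287,314) against a prediction of (284,314), and the collar rests on the rim. The gripper is clear, so I'll hand in.

```bash
python3 -c "
from station import ctrl
print(ctrl.finish_job())"
```

```text
the job is handed in; nothing more can be done
None
```

The probe is out of the stand, standing upright in the casserole lid's port with its collar on the rim. I handed the job in at about 13 s of the 48 s limit.

- **What I did:** I gripped the probe's barrel with the fingers closing along the stand's x, and lifted it 170 mm clear. I then carried it over the port, lowered it until the force rose slightly, released it and backed off about 160 mm.
- **Seating:** Contact came at a TCP height of 138.8 mm, where 138.9 mm was expected. The highest force I read at the end of any move was about 6 N, while closing on the barrel.
- **Final picture:** The dial was within about 1.5 mm of where an upright, seated probe should show. The fingers were clear of everything.
- **Disagreements:** The two cameras differed by up to 3 mm on the port's position, so I centred the probe using the scene camera alone. The gripper read 27 mm on the 28 mm barrel. The last check used only the scene camera.

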